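# Fit the finger guard to the slicer and latch it

## Robot

A 6-joint arm with a two-finger parallel gripper is mounted at the origin on the work surface. World frame = base frame: x ahead of the robot, y to its left, z up, the work surface at z = 0. Lengths are in m, angles in degrees, forces in N, time in s.
With the tool pointing down it reaches from about 0.375 to 0.9 m from the base axis. Payload 3.1 kg.
Tool frame: the origin (TCP) lies on the centre line of the jaws, within the pads' length; the fingertips stand 25 mm ahead of it and the grasp point (between the pads) lies 6 mm ahead of it; z points along the fingers, y is the line along which they close (so a half turn about z gives the same grasp; the last joint's range is limited). The gripper opens to 87 mm and grips with 3 to 60 N. Pads are 19 mm wide; open, the fingers measure 117 mm over their backs; the gripper's body (75 mm by 190 mm) begins 51 mm behind the grasp point.
Start: joints at [-79.441, 30.224, 82.088, -0, 67.689, -10.227], TCP at [0.222, -0.584, 0.248] pointing down, gripper open.
Joint ranges: [-176.69, 176.69], [-43.24, 126.21], [12.49, 139.97], [-82, 262], [0, 151.66], [-163.58, 163.58]. Speed limits (degrees/s): [159.86, 159.86, 180, 180, 180, 180].

## Interface

Orientations are given as a 3x3 rotation matrix whose columns are the frame's x, y, z axes.
In Python, from rig import * gives the robot as it stands.
- The arm moves only by the tool step_arm, never from a script. Its argument "steps" is a list of rows, each a list of 7 numbers: the shift along the tool's x, y, z normalised to -1 to 1, where 1 is 0.3 m, then the turn, a rotation vector about the tool's x, y, z normalised to -1 to 1, where 1 is 45 degrees, then the gripper's target within -1 to 1 (shut at 1, half-way at 0, fully open at -1). A call has 1 to 8 rows; each row is the pose to reach, as a shift and turn from the pose commanded when the call began, along the tool's axes at that moment; what a row does not reach only later rows make up. A row lasts 1/12 s, in which the tool goes at most 41.7 mm and 7.16 degrees, less where a joint would pass 70% of its speed; a pose out of reach is approached as far as the arm can. A call with a number of a shift or a turn outside -1 to 1 is refused whole. A call with a gripper value outside its range is refused whole. The fingers move at their own pace and stop on an object; the grip force is fixed at half the most. Time passes only in rows, so rows that repeat a pose let the fingers close. It gives the time, the measured TCP pose, the force, the opening and the grip force at its end, in the units of the state.
- read_state(): the state, without advancing time (a new reading comes with each control period).
- capture(name): name is "side" or "top" or "wrist"; returns a dict with "image" (420x560x3 uint8, red, green, blue), "vertical_fov" (degrees; the focal length in pixels is half the picture's height over the tangent of half this angle, whatever the lens; pixels are square), "cx", "cy" (the principal point, pixels), "world_from_camera" (4x4, takes a point from camera to world coordinates); the wrist camera has in their place "T_tool_cam" (4x4, takes a point from camera to tool coordinates, whose origin is the TCP and whose axes are the flange's). Camera axes: x right, y down, z forward; pixel columns grow to the right and rows downward; lengths in m; the calibration is good to about 2 mm. A picture is of the moment at which its call begins: read the wrist's pose just before it. There is no depth.
- hand_in(): hands the job in; it is judged then, once.
The state is a dict: "time_s": time; "joint_positions": joint angles; "qvel": joint speeds; "tau": joint torques, N m; "position": TCP position; "tcp_rot": TCP orientation; "force": force on the tool from outside, world axes, zero at the start; "moment": the same for the moment, N m; "opening": opening from 0.0 (shut) to 1.0 (fully open); "grasp_force": force on a finger pad.
Only numpy, scipy, OpenCV 4.12 (cv2) and the standard library are available. Lean on these libraries where they do the work, as an engineer would, in place of code of your own. Each camera call takes 0.05 s, during which the arm holds its last target. There are 200 camera calls.

## Task

Fit the finger guard that suits this slicer: flip up the catch at the slicer's high end, slide the guard onto the two side rails from that open high end and all the way down against the black end block, then flip the catch back down across the rails. Leave the other, narrow guard and the other things on the table where they stand, and let go of everything at the end.

Things in the scene. Friction and masses are not known exactly. Their poses are not given: they have to be found in the camera images.
- slicer: Stand of a steel hand slicer (mandoline), fixed. Origin on the table under mid-deck; z up; x is the horizontal direction in which the deck climbs, at 28 degrees. Its slim legs stand within 42 mm either side of the centre line.
- deck: Sloping deck, 120 mm above the stand's origin. Origin at mid-length, midway between the side rails, at the height of their axes; x up the slope, y left when looking up it, z square to the deck. Two round 10 mm rails with axes at y = +50 and -50 mm. Between them a white plate with blade, 88 mm wide, top at z = 0, from x = -140 to 140 mm. Nothing else stands above z = 12 mm but the catch.
- high_end (a point): The rails' open high end, at x = 155, y = 0, z = 0 mm in the deck's frame: from x = 125 mm the rails bend inward to y = +46 and -46 mm and end here, free and rounded. The only way on.
- end_block (a point): Middle of the stop face of the black end block at the low end (x = -130, y = 0, z = 0 mm in the deck's frame); block 118 mm wide, top at z = 12 mm. Fully home against it, the wide guard has its origin at x = -85, y = 0, z = -13 mm in the deck's frame, axes square with the deck's (either way round).
- catch (a joint): Flip-over catch near the high end: 0 = down across the rails, barring the way; grows to 1.8 at most as it flips up and outward, turning about the deck's x axis. From 1.3 on, a guard and the gripper holding it pass clear. Stays where left (stiff hinge, about 1 N at the tab). Upright, it stands 90 mm above the rails. Starts at 0 to 0.3.
- catch_hinge (a point): On the catch's hinge axis, at x = 105, y = -77, z = 13 mm in the deck's frame. The catch is a dark steel bar 84 mm long (12 mm wide along deck x, 10 mm thick) reaching from here in deck +y at 0, with a black tab standing on it near its free end. The hinge post, 16 by 10 mm, stands outside the rail, a little above this height at most.
- catch_tab (a point): Grip point in the catch's black tab: with the catch at 0, 76 mm in deck y and 23 mm in deck z from the hinge point; turns with the bar. Tab 12 mm thick along deck x (pinch it so; it can pivot between the fingers as the bar turns), 16 mm along the bar, standing 5 to 37 mm above the bar's centre line.
- wide_guard: The guard that fits: white plastic sledge 90 mm long (x), 124 mm wide (y), about 160 g, same after a half turn. Origin: centre of underside. Walls 5 mm, inside width 114 mm; at each wall's foot a flange 10 mm wide, z = 0 to 5 mm, turns inward to hook under a rail; top plate z = 18 to 23 mm, so each rail runs in a gap 13 mm high. Lies on the table, handle up, turned anyhow.
- guard_handle (a point): Grip point in the wide guard's handle, 50 mm above the guard's origin. The handle is an upright white bar in the middle of the top plate, 18 mm thick (guard x), 60 mm long (guard y), from z = 23 to 68 mm.
- narrow_guard: A like guard for some smaller slicer: 90 mm long but only 84 mm wide (y), 68 mm high with the same handle. Does not fit here; leave it alone. Origin at the centre of its underside. It and the wide guard may lie in each other's place.
- cake_form: White round cake dummy, 100 mm across, 110 mm high, loose, origin at the centre of its underside. Leave alone.
- jar: Closed storage jar, 90 mm across, 120 mm high, loose, origin at the centre of its underside. Leave alone.
- bowl: Steel mixing bowl, 180 mm across, 75 mm high, loose, origin at the centre of its underside. Leave alone.

How it is judged (in metres and radians):
On the way:
1. the wide guard is on the rails, home against the end block (x of wide_guard in the frame of deck between -0.091 and -0.077 m and y of wide_guard in the frame of deck between -0.005 and 0.005 m and z of wide_guard in the frame of deck between -0.018 and -0.008 m and angle between the x axis of wide_guard and the x axis of deck, either way round below 0.09 rad and angle between the z axis of wide_guard and the z axis of deck, either way round below 0.09 rad), for 0.3 s.
At the end, for the whole second after the job is handed in: The wide guard is hooked on both rails and at rest within 8 mm of the end block, and the catch is down across the rails (below 0.15 rad); the bystanders are where they were (all of step 1 and value of joint catch below 0.15 rad and linear speed of wide_guard below 0.02 m/s and distance of each of narrow_guard, cake_form, jar, bowl from where it was at the start of the episode below 0.03 m); the robot touches nothing.
It fails at once if the narrow guard is shifted by more than 30 mm (distance of narrow_guard from where it was at the start of the episode above 0.03 m).
It fails at once if the cake form is shifted by more than 30 mm (distance of cake_form from where it was at the start of the episode above 0.03 m).
It fails at once if the jar is shifted by more than 30 mm (distance of jar from where it was at the start of the episode above 0.03 m).
It fails at once if the bowl is shifted by more than 30 mm (distance of bowl from where it was at the start of the episode above 0.03 m).
It also fails if it takes over 69 s, if anything falls off the work surface, if the arm or the gripper's body presses on something with over 40 N, if the wrist force passes 120 N, or if a joint passes its speed limit or range.

## Working session

There is one attempt and no reset: what is moved stays moved. The work goes in short steps, Python scripts to look and compute and a tool call to move; the robot and the scene stay as the last step left them, time stands still between calls to the robot, and variables do not carry over. Pictures are saved under pics/ and viewed, at most 10 in all, crops included, and the job is handed in when it is done.

Besides the shell and the picture viewer there is one more tool, called after "Call:" as name(argument=value, ...), one argument or row to a line, values as JSON. step_arm: Moves the arm, as the interface text tells. Scaled input: -1 to 1 covers 0.3 m each way for a shift and 45 degrees each way for a turn. Its arguments: {"type":"object","properties":{"steps":{"type":"array"}},"required":["steps"]}

```bash
ls; mkdir -p pics
python3 - <<'E'
from rig import *
import cv2,numpy as np,pickle
np.set_printoptions(precision=4,suppress=True)
d={}
for n in("side","top","wrist"):
    s=read_state(); c=capture(n); d[n]=(s,c)
    cv2.imwrite(f"pics/{n}0.png",c["image"][:,:,::-1])
    print(n,{k:v for k,v in c.items() if k!="image"})
pickle.dump(d,open("d0.pkl","wb")); print(s)
E
```

```text
pics
side {'vertical_fov': 53.82528930603501, 'cx': 282.7866016591997, 'cy': 211.60063519469907, 'world_from_camera': array([[-0.8449, -0.4057,  0.3487,  0.2779],
       [-0.5349,  0.6522, -0.5371,  0.5262],
       [-0.0095, -0.6403, -0.7681,  0.8295],
       [ 0.    ,  0.    ,  0.    ,  1.    ]])}
top {'vertical_fov': 47.728493519765806, 'cx': 278.77018023280067, 'cy': 204.1572569400732, 'world_from_camera': array([[-0.0116, -0.9853,  0.1702,  0.3574],
       [-0.9999,  0.0117, -0.0003,  0.0647],
       [-0.0017, -0.1702, -0.9854,  1.4857],
       [ 0.    ,  0.    ,  0.    ,  1.    ]])}
wrist {'vertical_fov': 63.72607710925021, 'cx': 281.7865255760695, 'cy': 209.18118281333778, 'T_tool_cam': array([[-0.0001, -0.9608, -0.2773,  0.0761],
       [ 1.    ,  0.0005, -0.0023,  0.0003],
       [ 0.0023, -0.2773,  0.9608, -0.1381],
       [ 0.    ,  0.    ,  0.    ,  1.    ]])}
{'time_s': 0.1, 'joint_positions': array([-79.4391,  30.2745,  82.1493,  -0.0007,  67.6879, -10.2281]), 'qvel': array([ 0.1603, -0.1303, -0.2038, -0.0046, -0.011 , -0.0338]), 'tau': array([ -0.0006, -44.0986, -17.7151,   0.0634,   0.0534,  -0.    ]), 'position': array([ 0.2217, -0.5837,  0.2467]), 'tcp_rot': array([[ 0.9349,  0.3549, -0.0004],
       [ 0.3549, -0.9349,  0.0019],
       [ 0.0003, -0.0019, -1.    ]]), 'force': array([ 0.5322, -0.7783,  0.4404]), 'moment': array([-0.0232, -0.008 , -0.0312]), 'grasp_force': 0.0, 'opening': 0.9988766475647458}
```

View pics/top0.png

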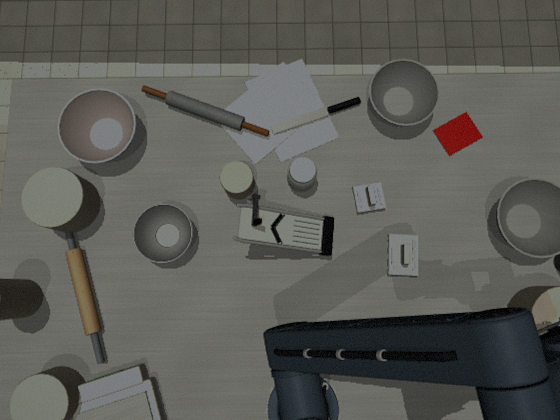

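View pics/side0.png

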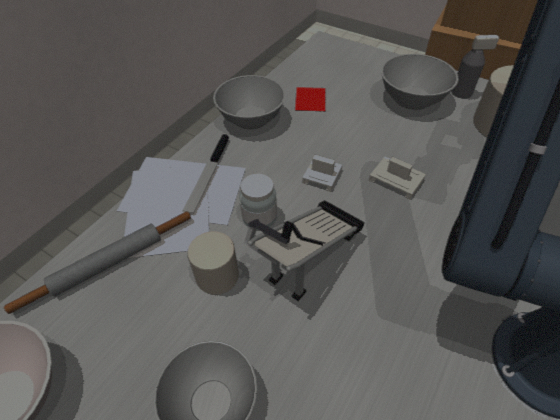

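The top view shows the slicer with its black block at (328,236), its high end at (240,222) and the catch bar from (256,197) to (258,222). The wide guard is at (403,255) and the narrow one at (369,198). The side view agrees. Next I'll get rough positions by ray casting, then look from the wrist.

```bash
cat > h.py <<'E'
from rig import *
import cv2,numpy as np,pickle
from scipy.spatial.transform import Rotation as R
np.set_printoptions(precision=4,suppress=True)
def cam(c,s=None):
    h,w=c["image"].shape[:2]; f=h/2/np.tan(np.radians(c["vertical_fov"]/2))
    if "T_tool_cam" in c:
        T=np.eye(4);T[:3,:3]=s["tcp_rot"];T[:3,3]=s["position"];T=T@c["T_tool_cam"]
    else: T=c["world_from_camera"]
    return f,c["cx"],c["cy"],T
def ray(c,px,s=None):
    f,cx,cy,T=cam(c,s); px=np.atleast_2d(px)
    d=np.c_[(px[:,0]-cx)/f,(px[:,1]-cy)/f,np.ones(len(px))]@T[:3,:3].T
    return T[:3,3],d
def onz(c,px,z,s=None):
    o,d=ray(c,px,s); return o+d*((z-o[2])/d[:,2])[:,None]
def proj(c,P,s=None):
    f,cx,cy,T=cam(c,s); q=(np.atleast_2d(P)-T[:3,3])@T[:3,:3]
    return np.c_[cx+f*q[:,0]/q[:,2],cy+f*q[:,1]/q[:,2]]
def shot(n,name):
    s=read_state(); c=capture(n); pickle.dump((s,c),open(name+".pkl","wb"))
    cv2.imwrite(f"pics/{name}.png",c["image"][:,:,::-1]); return s,c
A=np.radians(28)
def deck(x,y,yaw):
    "4x4 world from deck"
    T=np.eye(4);T[:3,:3]=(R.from_euler("z",yaw)*R.from_euler("y",-A)).as_matrix();T[:3,3]=[x,y,.12];return T
def delta(pos,rot):
    "normalised step_arm numbers from the measured pose to pos, rot"
    s=read_state(); M=s["tcp_rot"]
    t=M.T@(np.array(pos)-s["position"]); r=R.from_matrix(M.T@rot).as_rotvec(degrees=True)
    print("t",s["time_s"],"now",s["position"],"shift/0.3",(t/.3).round(4),"turn/45",(r/45).round(4), "mm",np.linalg.norm(t)*1e3,"deg",np.linalg.norm(r), "q",s["joint_positions"].round(1),"F",s["force"],"op",s["opening"],s["grasp_force"])
E
python3 - <<'E'
from h import *
d=pickle.load(open("d0.pkl","rb")); s,c=d["top"]
print("block",onz(c,[328,236],.065),"high",onz(c,[240,222],.186))
print("hinge,tab",onz(c,[[256,197],[258,222]],.18))
print("guard corners",onz(c,[[390,234],[418,235],[417,276],[389,275]],.023), "handle",onz(c,[404,254],.068))
print("jar,cake",onz(c,[[302,166],[237,174]],.11))
# view pose above the slicer: tool x toward +x? keep yaw near wanted grasp: tool y along deck x
R0=np.array([[1,0,0],[0,-1,0],[0,0,-1.]])
delta([.47,.05,.42],R0)
delta([.40,-.32,.25],R0)
E
```

```text
block [[ 0.5041 -0.0824  0.065 ]] high [[0.5332 0.1719 0.186 ]]
hinge,tab [[0.604  0.1278 0.18  ]
 [0.5334 0.1225 0.18  ]]
guard corners [[ 0.5124 -0.2786  0.023 ]
 [ 0.5082 -0.365   0.023 ]
 [ 0.383  -0.3542  0.023 ]
 [ 0.387  -0.2691  0.023 ]] handle [[ 0.4474 -0.3066  0.068 ]]
jar,cake [[ 0.7097 -0.0063  0.11  ]
 [ 0.6875  0.1874  0.11  ]]
t 0.15 now [ 0.2217 -0.5838  0.2468] shift/0.3 [ 1.5236 -1.6824 -0.5742] turn/45 [-0.0022  0.      0.4619] mm 702.3774351016506 deg 20.787440446657484 q [-79.4  30.3  82.1  -0.   67.7 -10.2] F [-0.9602  0.3307 -0.0885] op 1.0040996936330253 0.0
t 0.15 now [ 0.2217 -0.5838  0.2468] shift/0.3 [ 0.8676 -0.6112 -0.0095] turn/45 [-0.0022  0.      0.4619] mm 318.3939436275208 deg 20.787440446657484 q [-79.4  30.3  82.1  -0.   67.7 -10.2] F [-0.9602  0.3307 -0.0885] op 1.0040996936330253 0.0
```

Call:
step_arm(
  steps=[
    [0.92,-0.54,-0.17,0,0,0.46,-1],
    [0.92,-0.54,-0.17,0,0,0.46,-1],
    [0.92,-0.54,-0.17,0,0,0.46,-1],
    [0.92,-0.54,-0.17,0,0,0.46,-1],
    [0.92,-0.54,-0.17,0,0,0.46,-1],
    [0.92,-0.54,-0.17,0,0,0.46,-1],
    [0.92,-0.54,-0.17,0,0,0.46,-1],
    [0.92,-0.54,-0.17,0,0,0.46,-1],
  ],
)

```text
time_s: 0.82
position: [0.4237, -0.332, 0.2989]
tcp_rot: [[1.0, 0.003, 0.0], [0.003, -1.0, 0.001], [0.0, -0.001, -1.0]]
force: [-0.6, -0.1, 1.2]
opening: 0.998
grasp_force: 0.0
```

Run:
```python
from h import *
shot("wrist","w1"); print(read_state()["qvel"])
R0=np.array([[1,0,0],[0,-1,0],[0,0,-1.]])
delta([.50,.03,.36],R0)
```

```text
[-4.2548  0.5811  0.3226 -3.5605 -1.3901 -7.4179]
t 0.8667 now [ 0.4266 -0.3281  0.2999] shift/0.3 [ 0.2526 -1.1929 -0.1952] turn/45 [-0.0046 -0.0052  0.0078] mm 370.4659957611096 deg 0.4681222789973299 q [-49.6  20.   90.9   0.3  69.1  39.9] F [2.1753 2.154  0.274 ] op 1.0004135601205961 0.0
```

Call:
step_arm(
  steps=[
    [0.2,-0.6,-0.2,0,0,0,-1],
    [0.2,-0.6,-0.2,0,0,0,-1],
    [0.25,-1,-0.2,0,0,0,-1],
    [0.25,-1,-0.2,0,0,0,-1],
    [0.25,-1,-0.2,0,0,0,-1],
    [0.25,-1,-0.2,0,0,0,-1],
    [0.25,-1,-0.2,0,0,0,-1],
    [0.25,-1,-0.2,0,0,0,-1],
  ],
)

```text
time_s: 1.53
position: [0.4969, -0.0312, 0.3591]
tcp_rot: [[1.0, 0.004, 0.001], [0.004, -1.0, 0.001], [0.001, -0.001, -1.0]]
force: [-0.8, -0.7, 0.3]
opening: 1.0
grasp_force: 0.0
```

Call:
step_arm(
  steps=[
    [0,-0.2,0,0,0,0,-1],
    [0,-0.2,0,0,0,0,-1],
    [0,-0.2,0,0,0,0,-1],
    [0,-0.2,0,0,0,0,-1],
    [0,-0.2,0,0,0,0,-1],
    [0,-0.2,0,0,0,0,-1],
  ],
)

```text
time_s: 2.03
position: [0.4969, 0.024, 0.3584]
tcp_rot: [[1.0, -0.0, -0.0], [-0.0, -1.0, -0.0], [-0.0, 0.0, -1.0]]
force: [-0.1, 0.3, 0.6]
opening: 1.001
grasp_force: 0.0
```

Run:
```python
from h import *
s,c=shot("wrist","w2"); print(s["qvel"],s["position"])
```

```text
[-0.3774  0.0323 -0.1207  0.2581  0.0639  0.1806] [0.4969 0.024  0.3584]
```

View pics/w2.png

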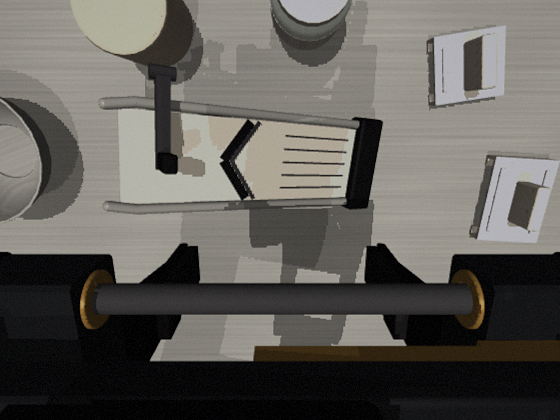

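The wrist view shows the rail tips at about (100,102) and (104,208), the plate's left corners near (119,108) and (120,203), and the block's face edge from (359,118) to (346,207). The catch bar runs from (160,70) to its tab at (167,163). I'll zoom in to pick these points precisely.

Run:
```python
from h import *
s,c=pickle.load(open("w2.pkl","rb"))
im=c["image"][55:225,85:395,::-1]
im=cv2.resize(im,None,fx=2.5,fy=2.5,interpolation=cv2.INTER_CUBIC)
im=cv2.convertScaleAbs(im,alpha=1.3)
cv2.imwrite("pics/w2z.png",im)
```

```text
(no output)
```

View pics/w2z.png

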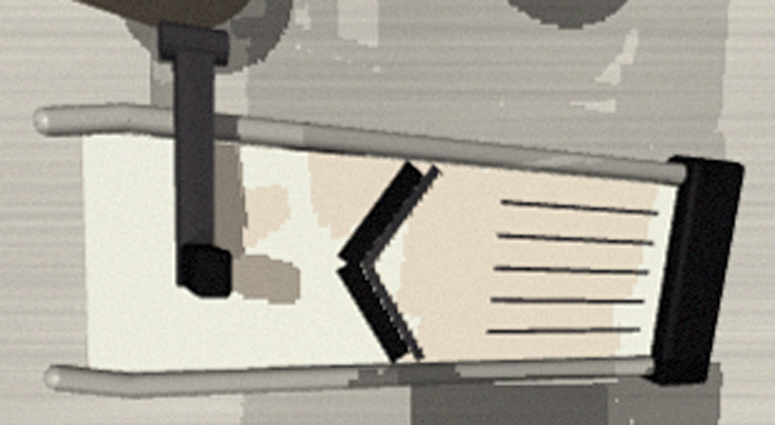

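Run:
```python
from h import *
s,c=pickle.load(open("w2.pkl","rb"))
g=cv2.cvtColor(c["image"],cv2.COLOR_RGB2GRAY)
for col in(130,135,205,260,300,330): print(col,"r96",g[96:128,col],"r192",g[192:214,col])
for row in(130,150,170,190): print(row,"c110",g[row,112:126],"c340",g[row,344:362])
for row in(100,102,104,204,206,208): print(row,"c94",g[row,94:110])
```

```text
130 r96 [114 103 120 129 133 129 129 127 118 104  85  64 118 186 177 179 181 181
 177 180 178 179 177 179 178 179 177 182 179 180 178 179] r192 [178 182 180 181 177 178 177 178 181 182 174 117  73 104 114 120 130 129
 131 122 108 115]
135 r96 [101 108 125 131 132 131 132 127 113  99  77  77 129 168 182 178 177 178
 180 178 179 180 178 180 180 180 180 179 180 181 179 179] r192 [178 179 180 181 181 181 180 180 180 181 182 144  58  91 110 116 126 130
 129 128 111 107]
205 r96 [134 133 128 125 129 127 130 116  88 112 124 132 126 132 126 118 102  71
  29 109 187 181 173 180 179 178 181 180 182 179 182 177] r192 [179 180 182 184 183 179 180 185 170 108  66  96 118 126 133 133 127 120
  98 109 140 137]
260 r96 [133 132 132 131 131 132 131 128 133 129 130 129 131 119  94 105 113 116
 112 113 105  88  60  74 147 171 125  54 107 153 163 172] r192 [168 165 167 168 170 166 168 133  47  54  62  66  64  64  65  54  53  66
  72  72  72  70]
300 r96 [135 134 133 134 136 135 130 128 134 132 130 132 132 130 136 137 130 119
 103  96 115 116 116 126 122 107  76  82 144 171 165 168] r192 [166 167 169 166
[... 637 characters left out ...]
48 164 176 177 179 178 179 179] c340 [181 181 181 182 189 100  11   2   7   6  11  23  20  15  10  15  11   5]
190 c110 [152 151 149 153 153 154 154 147 173 181 181 179 180 178] c340 [180 181  88   5   5  11  12  19  18  14  11  13   8  13  15  13  10   4]
100 c94 [147 148 150 152 134 129 137 140 139 134 129 129 128 131 129 127]
102 c94 [144 146 142 145 134 138 141 150 164 169 137 129 131 133 128 131]
104 c94 [150 150 148 155 134 116 134 145 149 155 138 131 127 129 128 127]
204 c94 [149 151 151 154 153 152 154 153 134 123 134 138 138 132 128 115]
206 c94 [149 148 153 152 152 150 153 148 132 133 145 151 163 171 155 129]
208 c94 [147 147 149 147 148 147 151 148 150 129 136 140 146 143 133 127]
```

```bash
cat > fit.py <<'E'
from h import *
from scipy.optimize import least_squares
s,c=pickle.load(open("w2.pkl","rb"))
L=[ # pixels, two deck points of the line
 ([[205,109.3],[260,114.5],[300,118.7],[330,122]],[[100,-50,0],[-130,-50,0]]),
 ([[205,205.9],[300,202.5],[330,201]],[[100,50,0],[-130,50,0]]),
 ([[117.7,130],[118.4,150],[118.8,170],[119.6,190]],[[140,-40,0],[140,40,0]]),
 ([[355.3,130],[352,150],[349,170],[345.9,190]],[[-130,-40,0],[-130,40,0]]),
 ([[97.6,102]],[[155,-49,0],[155,-43,0]]),([[101.6,206]],[[155,49,0],[155,43,0]])]
def res(p,full=False):
    T=deck(p[0],p[1],p[2]); T[2,3]+=p[3] if len(p)>3 else 0; o=[]
    for px,P in L:
        q=proj(c,np.array(P)/1e3@T[:3,:3].T+T[:3,3],s); u=q[1]-q[0]; n=np.array([-u[1],u[0]])/np.linalg.norm(u)
        o.append((np.array(px)-q[0])@n)
    return o if full else np.concatenate(o)
for p0 in([.52,.04,1.45],[.52,.04,1.45,0]):
    r=least_squares(res,p0); print(r.x,np.degrees(r.x[2])); print([v.round(2) for v in res(r.x,True)])
E
python3 fit.py
```

```text
[0.5197 0.0509 1.4647] 83.92354596980354
[array([ 0.26, -0.12,  0.01,  0.27]), array([-0.1 , -0.01, -0.41]), array([0.23, 0.1 , 0.26, 0.02]), array([-0.43, -0.37, -0.61, -0.76]), array([0.18]), array([-0.68])]
[0.5198 0.0506 1.4651 0.0011] 83.94359112754657
[array([ 0.36, -0.02,  0.13,  0.38]), array([-0.31, -0.16, -0.54]), array([ 0.04, -0.09,  0.08, -0.15]), array([ 0.  ,  0.05, -0.19, -0.33]), array([-0.11]), array([-0.46])]
```

```bash
cat >> h.py <<'E'
D=deck(.5197,.0508,np.radians(83.93))
RT=np.c_[-D[:3,1],-D[:3,0],-D[:3,2]]
def dw(P): return np.array(P)/1e3@D[:3,:3].T+D[:3,3]
def tabp(th,up=6):
    c,s=np.cos(th),np.sin(th); return [105,-77+76*c-23*s,13+76*s+23*c+up]
E
python3 - <<'E'
from h import *
s,c=pickle.load(open("w2.pkl","rb")); st,ct=pickle.load(open("d0.pkl","rb"))["top"]
for th in(0,.1,.2,.3):
    C,S=np.cos(th),np.sin(th)
    q=[[105+a,-77+y*C-z*S,13+y*S+z*C] for a in(-6,6) for y,z in((84,37),(68,37),(84,5))]
    print(th,proj(c,dw(q),s).round(1).tolist())
print("top cam check: rail tips",proj(ct,dw([[155,-46,0],[155,46,0],[-130,-44,0],[-130,44,0]])))
p=dw(tabp(.15)); print(p, [np.round(tabp(t),1) for t in (0,.15,.3)])
delta(dw(tabp(.15,66)),RT)
E
```

```text
0 [[175.8, 176.4], [176.1, 157.8], [168.8, 169.2], [161.1, 176.4], [161.2, 157.4], [155.2, 169.0]]
0.1 [[177.8, 173.7], [177.8, 154.3], [170.5, 170.0], [162.8, 173.5], [162.6, 153.7], [156.7, 169.8]]
0.2 [[180.0, 169.7], [179.6, 149.7], [172.3, 169.8], [164.5, 169.5], [164.0, 149.0], [158.1, 169.6]]
0.3 [[182.1, 164.4], [181.2, 144.0], [174.1, 168.7], [166.2, 164.0], [165.3, 143.2], [159.7, 168.5]]
top cam check: rail tips [[236.1762 204.9552]
 [232.4897 238.0147]
 [322.5907 220.7292]
 [320.2849 249.68  ]]
[0.5321 0.1176 0.2162] [array([105.,  -1.,  42.]), array([105. ,  -5.3,  53.1]), array([105. , -11.2,  63.4])]
t 2.0833 now [0.497  0.0239 0.3584] shift/0.3 [ 0.1072 -0.2193  0.2974] turn/45 [0.6221 0.033  0.1315] mm 115.43582046629373 deg 28.651020249956925 q [-10.1  13.2  91.2  -0.   75.6  79.9] F [-0.7944  0.4305  0.953 ] op 0.9991090312004888 0.0
```

Call:
step_arm(
  steps=[
    [0.11,-0.22,0.28,0.62,0.03,0.13,-1],
    [0.11,-0.22,0.28,0.62,0.03,0.13,-1],
    [0.11,-0.22,0.28,0.62,0.03,0.13,-1],
    [0.11,-0.22,0.28,0.62,0.03,0.13,-1],
    [0.11,-0.22,0.28,0.62,0.03,0.13,-1],
    [0.11,-0.22,0.28,0.62,0.03,0.13,-1],
    [0.11,-0.22,0.28,0.62,0.03,0.13,-1],
  ],
)

```text
time_s: 2.67
position: [0.5304, 0.0902, 0.2752]
tcp_rot: [[0.995, -0.091, 0.048], [-0.103, -0.88, 0.463], [-0.0, -0.466, -0.885]]
force: [0.3, -0.3, 0.1]
opening: 1.005
grasp_force: 0.0
```

Run:
```python
from h import *
delta(dw(tabp(.08)),RT)
```

```text
t 2.6667 now [0.5304 0.0902 0.2752] shift/0.3 [-0.0109  0.0106  0.2337] turn/45 [0.0051 0.0018 0.0029] mm 70.27348778200219 deg 0.2749237232287497 q [-16.8  22.4  97.6  29.5  68.5  66.1] F [ 0.342  -0.3462  0.1337] op 1.0048287651291445 0.0
```

Call:
step_arm(
  steps=[
    [-0.01,0.01,0.12,0,0,0,-1],
    [-0.01,0.01,0.23,0,0,0,-1],
    [-0.01,0.01,0.23,0,0,0,-0.5],
    [-0.01,0.01,0.23,0,0,0,0.2],
    [-0.01,0.01,0.23,0,0,0,1],
    [-0.01,0.01,0.23,0,0,0,1],
    [-0.01,0.01,0.23,0,0,0,1],
    [-0.01,0.01,0.23,0,0,0,1],
  ],
)

```text
time_s: 3.33
position: [0.5305, 0.1206, 0.2135]
tcp_rot: [[0.995, -0.09, 0.049], [-0.102, -0.879, 0.465], [0.001, -0.468, -0.884]]
force: [0.7, 0.4, -0.4]
opening: 0.632
grasp_force: 0.0
```

Run:
```python
from h import *
delta(dw(tabp(.08)),RT)
b=np.array(tabp(.08))
for t in np.arange(.2,1.61,.1):
    d=np.array(tabp(t))-b; print(round(t,2),"x",round(-d[1]/300,3),"z",round(-d[2]/300,3))
```

```text
t 3.3333 now [0.5305 0.1206 0.2135] shift/0.3 [-0.001   0.0039  0.0048] turn/45 [0.0025 0.0006 0.0045] mm 1.8801785847328374 deg 0.23344092859601864 q [-13.5  27.5 101.4  32.5  59.5  63.5] F [ 0.7075  0.4296 -0.3641] op 0.6323389768004701 0.0
0.2 x 0.013 z -0.029
0.3 x 0.027 z -0.051
0.4 x 0.043 z -0.073
0.5 x 0.061 z -0.092
0.6 x 0.081 z -0.11
0.7 x 0.102 z -0.125
0.8 x 0.125 z -0.138
0.9 x 0.149 z -0.149
1.0 x 0.174 z -0.158
1.1 x 0.2 z -0.164
1.2 x 0.226 z -0.167
1.3 x 0.253 z -0.168
1.4 x 0.279 z -0.166
1.5 x 0.305 z -0.161
1.6 x 0.33 z -0.154
```

Call:
step_arm(
  steps=[
    [0,0,0,0,0,0,1],
    [0,0,0,0,0,0,1],
    [0,0,0,0,0,0,1],
    [0,0,0,0,0,0,1],
    [0,0,0,0,0,0,1],
    [0,0,0,0,0,0,1],
    [0,0,0,0,0,0,1],
    [0,0,0,0,0,0,1],
  ],
)

```text
time_s: 4.0
position: [0.5295, 0.1198, 0.2114]
tcp_rot: [[0.995, -0.091, 0.046], [-0.102, -0.88, 0.463], [-0.002, -0.466, -0.885]]
force: [-0.7, -5.3, -1.7]
opening: 0.133
grasp_force: 30.0
```

Call:
step_arm(
  steps=[
    [0.013,0,-0.029,0,0,0,1],
    [0.027,0,-0.051,0,0,0,1],
    [0.043,0,-0.073,0,0,0,1],
    [0.061,0,-0.092,0,0,0,1],
    [0.081,0,-0.11,0,0,0,1],
    [0.102,0,-0.125,0,0,0,1],
    [0.125,0,-0.138,0,0,0,1],
    [0.149,0,-0.149,0,0,0,1],
  ],
)

```text
time_s: 4.67
position: [0.5678, 0.0947, 0.251]
tcp_rot: [[0.995, -0.091, 0.035], [-0.097, -0.88, 0.465], [-0.012, -0.466, -0.885]]
force: [-8.8, -7.2, 0.2]
opening: 0.137
grasp_force: 30.0
```

Call:
step_arm(
  steps=[
    [0.025,0,-0.009,0,0,0,1],
    [0.051,0,-0.015,0,0,0,1],
    [0.077,0,-0.018,0,0,0,1],
    [0.104,0,-0.019,0,0,0,1],
    [0.13,0,-0.017,0,0,0,1],
    [0.156,0,-0.012,0,0,0,1],
    [0.181,0,-0.005,0,0,0,1],
    [0.181,0,-0.005,0,0,0,1],
  ],
)

```text
time_s: 5.33
position: [0.6269, 0.0872, 0.2532]
tcp_rot: [[0.995, -0.091, 0.046], [-0.102, -0.88, 0.463], [-0.001, -0.466, -0.885]]
force: [-1.7, -7.2, 0.1]
opening: 0.132
grasp_force: 30.0
```

Run:
```python
from h import *
delta(dw(tabp(1.6)),RT); s,c=shot("side","s1"); print(proj(c,dw([[105,-77,13],tabp(1.6,0),[155,46,0]])))
```

```text
t 5.3333 now [0.6269 0.0872 0.2532] shift/0.3 [-0.0019 -0.0015  0.0034] turn/45 [0.0057 0.0037 0.0035] mm 1.2554699755012877 deg 0.3441946528020647 q [-14.4  31.2  85.1  29.2  70.8  70. ] F [-1.727  -7.173   0.1428] op 0.1324490013455713 30.000416580587626
[[253.7162 223.2562]
 [253.6833 184.4783]
 [286.696  269.6536]]
```

Call:
step_arm(
  steps=[
    [0,0,0,0,0,0,-1],
    [0,0,0,0,0,0,-1],
    [0,0,0,0,0,0,-1],
    [0,0,0,0,0,0,-1],
    [0,0,0,0,0,0,-1],
    [0,0,-0.13,0,0,0,-1],
    [0,0,-0.26,0,0,0,-1],
    [0,0,-0.35,0,0,0,-1],
  ],
)

```text
time_s: 6.05
position: [0.6217, 0.04, 0.3483]
tcp_rot: [[0.995, -0.09, 0.048], [-0.102, -0.879, 0.466], [0.001, -0.468, -0.884]]
force: [0.7, -0.6, 0.3]
opening: 0.654
grasp_force: 0.0
```

Run:
```python
from h import *
s,c=shot("side","s2")
cv2.imwrite("pics/s2z.png",cv2.resize(c["image"][130:330,130:410,::-1],None,fx=2,fy=2))
yaw=np.radians(3);R1=np.array([[1,0,0],[0,-1,0],[0,0,-1.]])
delta([.49,-.31,.28],R1)
```

```text
t 6.1 now [0.6241 0.0375 0.3532] shift/0.3 [-0.3269  1.1724 -0.3462] turn/45 [-0.6163 -0.0455 -0.1266] mm 379.61941340030256 deg 28.385399183179945 q [-19.   25.3  78.5  27.4  83.2  71.8] F [ 2.723  -1.3909  2.6409] op 0.6967490106329107 0.0
```

View pics/s2z.png

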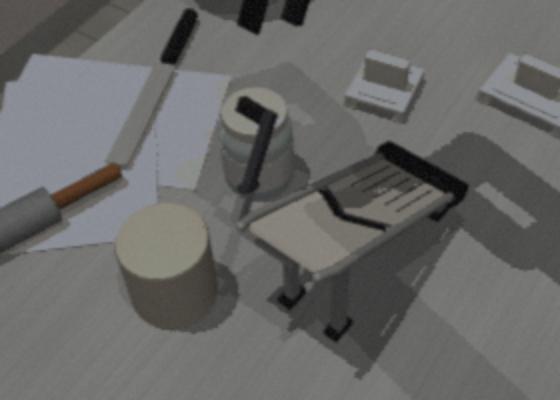

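The catch now stands upright with its tab outward, and nothing else has moved. Next is the guard.

Call:
step_arm(
  steps=[
    [-0.33,1,-0.33,-0.61,-0.045,-0.125,-1],
    [-0.33,1,-0.33,-0.61,-0.045,-0.125,-1],
    [-0.33,1,-0.33,-0.61,-0.045,-0.125,-1],
    [-0.33,1,-0.33,-0.61,-0.045,-0.125,-1],
    [-0.33,1,-0.33,-0.61,-0.045,-0.125,-1],
    [-0.33,1,-0.33,-0.61,-0.045,-0.125,-1],
    [-0.33,1,-0.33,-0.61,-0.045,-0.125,-1],
    [-0.33,1,-0.33,-0.61,-0.045,-0.125,-1],
  ],
)

```text
time_s: 6.77
position: [0.49, -0.26, 0.2926]
tcp_rot: [[1.0, 0.001, -0.011], [0.001, -1.0, 0.009], [-0.011, -0.009, -1.0]]
force: [0.6, -0.6, -0.3]
opening: 1.001
grasp_force: 0.0
```

Call:
step_arm(
  steps=[
    [0,0.16,0,0,0,0,-1],
    [0,0.16,0,0,0,0,-1],
    [0,0.16,0,0,0,0,-1],
    [0,0.16,0,0,0,0,-1],
    [0,0.16,0,0,0,0,-1],
  ],
)

```text
time_s: 7.18
position: [0.4909, -0.3054, 0.2923]
tcp_rot: [[1.0, 0.002, -0.012], [0.002, -1.0, 0.01], [-0.012, -0.01, -1.0]]
force: [0.4, -0.2, 0.0]
opening: 1.0
grasp_force: 0.0
```

Run:
```python
from h import *
s,c=shot("wrist","w3"); print(s["position"],s["qvel"],s["time_s"])
```

```text
[ 0.4909 -0.3054  0.2923] [ 0.8895 -0.423   0.1955 -0.1984 -0.2077 -0.0159] 7.1833
```

View pics/w3.png

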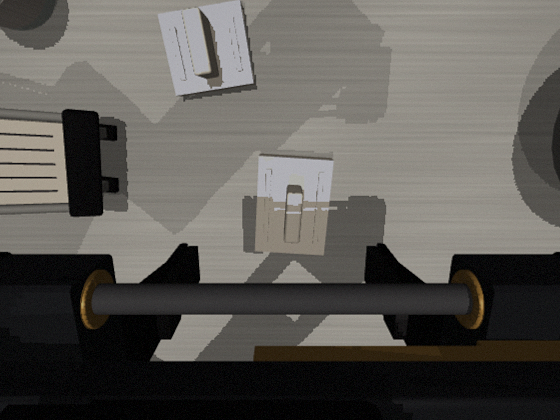

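Run:
```python
from h import *
s,c=pickle.load(open("w3.pkl","rb"))
g=cv2.GaussianBlur(cv2.cvtColor(c["image"],cv2.COLOR_RGB2GRAY),(3,3),0).astype(int)
for r in(165,180,190,205,215,225,235,245):
    d=np.diff(g[r]); l=np.argsort(-abs(d[246:275]))[:3]+246; q=np.argsort(-abs(d[315:342]))[:3]+315
    h=np.argsort(-abs(d[278:312]))[:5]+278
    print(r,"L",[(i,d[i]) for i in l],"R",[(i,d[i]) for i in q],"H",[(i,d[i]) for i in h])
for col in(272,294,318):
    d=np.diff(g[:,col]); print(col,[(i,d[i]) for i in np.argsort(-abs(d[140:265]))[:8]+140])
```

```text
165 L [(np.int64(257), np.int64(13)), (np.int64(258), np.int64(11)), (np.int64(256), np.int64(4))] R [(np.int64(332), np.int64(-14)), (np.int64(333), np.int64(-11)), (np.int64(331), np.int64(-6))] H [(np.int64(283), np.int64(-1)), (np.int64(285), np.int64(1)), (np.int64(282), np.int64(1)), (np.int64(290), np.int64(-1)), (np.int64(302), np.int64(1))]
180 L [(np.int64(266), np.int64(14)), (np.int64(257), np.int64(13)), (np.int64(264), np.int64(-13))] R [(np.int64(331), np.int64(-13)), (np.int64(330), np.int64(-11)), (np.int64(319), np.int64(10))] H [(np.int64(279), np.int64(-1)), (np.int64(283), np.int64(1)), (np.int64(285), np.int64(-1)), (np.int64(287), np.int64(-1)), (np.int64(291), np.int64(-1))]
190 L [(np.int64(256), np.int64(13)), (np.int64(257), np.int64(12)), (np.int64(266), np.int64(5))] R [(np.int64(330), np.int64(-13)), (np.int64(329), np.int64(-13)), (np.int64(315), np.int64(-12))] H [(np.int64(286), np.int64(-39)), (np.int64(285), np.int64(-37)), (np.int64(302), np.int64(31)), (np.int64(301), np.int64(26)), (np.int64(303), np.int64(25))]
205 L [(np.int64(256), np.int64(19
[... 1826 characters left out ...]
.int64(153), np.int64(-22)), (np.int64(251), np.int64(-18)), (np.int64(252), np.int64(-16)), (np.int64(157), np.int64(13)), (np.int64(152), np.int64(-11)), (np.int64(198), np.int64(-9))]
294 [(np.int64(184), np.int64(-44)), (np.int64(157), np.int64(40)), (np.int64(192), np.int64(37)), (np.int64(193), np.int64(36)), (np.int64(260), np.int64(29)), (np.int64(183), np.int64(-27)), (np.int64(158), np.int64(26)), (np.int64(253), np.int64(-22))]
318 [(np.int64(159), np.int64(39)), (np.int64(158), np.int64(35)), (np.int64(156), np.int64(-20)), (np.int64(254), np.int64(-19)), (np.int64(201), np.int64(-18)), (np.int64(200), np.int64(-14)), (np.int64(160), np.int64(12)), (np.int64(155), np.int64(-12))]
```

Run:
```python
from h import *
s,c=pickle.load(open("w3.pkl","rb"))
f=lambda px:onz(c,px,.023,s)[:,:2]
L=f([[258,165],[257.5,180],[256,205],[255.4,225],[254.7,245]]);Rr=f([[333,165],[330,190],[328,215],[325.5,235],[324.3,245]])
T=f([[272,156.2],[294,158],[318,159.3]]);B=f([[272,252],[294,253.7],[318,255]])
for a in(L,Rr,T,B):
    v=np.linalg.svd(a-a.mean(0))[2][0]; print(a.mean(0),np.degrees(np.arctan2(v[1],v[0]))%180)
from scipy.optimize import least_squares
def res(p):
    ux=np.array([np.cos(p[2]),np.sin(p[2])]);uy=np.array([-ux[1],ux[0]]); q=p[:2]
    return np.r_[(L-q)@ux-.045,(Rr-q)@ux+.045,(T-q)@uy+.062,(B-q)@uy-.062]
r=least_squares(res,[.447,-.31,1.5]); print(r.x,np.degrees(r.x[2]),(res(r.x)*1e3).round(1))
x,y,a=r.x; ux=np.array([np.cos(a),np.sin(a),0]);uz=np.array([0,0,1.])
RG=np.c_[-np.cross(uz,ux),-ux,-uz]; print(RG)
print(proj(c,[[x,y,.068]],s), "height-scale ok if residuals are small")
delta([x,y,.056],RG)
```

```text
[ 0.4513 -0.2702] 176.50207553844822
[ 0.4439 -0.3603] 176.55471023049094
[ 0.5102 -0.3175] 86.35273088382156
[ 0.3851 -0.3191] 86.35362841789816
[ 0.4478 -0.3153  1.5092] 86.46805890423062 [ 0.2  0.   0.6  0.2  0.  -0.2  0.2 -0.7 -0.3 -0.1 -0.6 -0.1 -0.4  0.2
  0.6  0.3]
[[ 0.9981 -0.0616 -0.    ]
 [-0.0616 -0.9981 -0.    ]
 [-0.     -0.     -1.    ]]
[[292.951  218.9798]] height-scale ok if residuals are small
t 7.2333 now [ 0.4911 -0.3052  0.2924] shift/0.3 [-0.1345  0.0408  0.7892] turn/45 [-0.0117  0.0159  0.0818] mm 240.49874756998656 deg 3.7848008579709105 q [-42.9  24.1  85.3  -0.1  71.4  47. ] F [-0.873   0.179   0.3486] op 1.0020667327345893 0.0
```

Call:
step_arm(
  steps=[
    [-0.13,0.04,0.55,-0.012,0.016,0.082,-1],
    [-0.13,0.04,0.55,-0.012,0.016,0.082,-1],
    [-0.13,0.04,0.55,-0.012,0.016,0.082,-1],
    [-0.13,0.04,0.55,-0.012,0.016,0.082,-1],
    [-0.13,0.04,0.55,-0.012,0.016,0.082,-1],
    [-0.13,0.04,0.55,-0.012,0.016,0.082,-1],
    [-0.13,0.04,0.55,-0.012,0.016,0.082,-1],
  ],
)

```text
time_s: 7.82
position: [0.4516, -0.3179, 0.1293]
tcp_rot: [[0.998, -0.063, 0.003], [-0.063, -0.998, -0.003], [0.003, 0.003, -1.0]]
force: [-0.5, 1.0, 0.3]
opening: 0.996
grasp_force: 0.0
```

```bash
cat >> h.py <<'E'
ga=np.radians(86.47);RG=np.array([[np.sin(ga),-np.cos(ga),0],[-np.cos(ga),-np.sin(ga),0],[0,0,-1.]])
E
python3 - <<'E'
from h import *
delta([.4478,-.3153,.056],RG)
E
```

```text
t 7.8167 now [ 0.4516 -0.3179  0.1293] shift/0.3 [-0.0138 -0.0087  0.2443] turn/45 [ 0.0039 -0.0036 -0.0014] mm 73.46117358037066 deg 0.24740873713948863 q [-46.7  34.3  98.7  -0.   46.8  46.9] F [-0.4891  0.9781  0.2762] op 0.9962768933653968 0.0
```

Call:
step_arm(
  steps=[
    [-0.014,-0.009,0.12,0.004,-0.004,0,-1],
    [-0.014,-0.009,0.243,0.004,-0.004,0,-1],
    [-0.014,-0.009,0.243,0.004,-0.004,0,-0.5],
    [-0.014,-0.009,0.243,0.004,-0.004,0,1],
    [-0.014,-0.009,0.243,0.004,-0.004,0,1],
    [-0.014,-0.009,0.243,0.004,-0.004,0,1],
    [-0.014,-0.009,0.243,0.004,-0.004,0,1],
    [-0.014,-0.009,0.243,0.004,-0.004,0,1],
  ],
)

```text
time_s: 8.48
position: [0.447, -0.3159, 0.0572]
tcp_rot: [[0.998, -0.064, 0.001], [-0.064, -0.998, -0.001], [0.001, 0.001, -1.0]]
force: [-0.3, 0.9, 0.3]
opening: 0.628
grasp_force: 0.0
```

Call:
step_arm(
  steps=[
    [0,0,0,0,0,0,1],
    [0,0,0,0,0,0,1],
    [0,0,0,0,0,0,1],
    [0,0,0,0,0,0,1],
    [0,0,0,0,0,0,1],
    [0,0,0,0,0,0,1],
    [0,0,0,0,0,0,1],
    [0,0,0,0,0,0,1],
  ],
)

```text
time_s: 9.15
position: [0.4458, -0.315, 0.0548]
tcp_rot: [[0.998, -0.064, -0.003], [-0.064, -0.998, 0.002], [-0.003, -0.002, -1.0]]
force: [0.4, -0.3, -0.5]
opening: 0.205
grasp_force: 30.0
```

Run:
```python
from h import *
s,c=shot("wrist","w4")
delta([.4478,-.3153,.25],RG)
print("approach"); delta(dw([215,0,43]),RT)
```

```text
t 9.2 now [ 0.4459 -0.315   0.0548] shift/0.3 [ 0.0048 -0.0006 -0.6508] turn/45 [-0.0022  0.0035 -0.0026] mm 195.24835202056946 deg 0.22102052637320785 q [-47.   41.3 101.3  -0.1  37.6  46.7] F [-0.5438 -0.5313  0.4323] op 0.20335076197845908 29.99801486497745
approach
t 9.2 now [ 0.4459 -0.315   0.0548] shift/0.3 [ 0.1901 -1.7987 -0.6779] turn/45 [0.62   0.0166 0.0519] mm 579.4738890618117 deg 28.00727433927175 q [-47.   41.3 101.3  -0.1  37.6  46.7] F [-0.5438 -0.5313  0.4323] op 0.20335076197845908 29.99801486497745
```

Call:
step_arm(
  steps=[
    [0,0,-0.1,0,0,0,1],
    [0,0,-0.24,0,0,0,1],
    [0,0,-0.38,0,0,0,1],
    [0,0,-0.52,0,0,0,1],
    [0.02,-0.08,-0.64,0,0,0,1],
    [0.05,-0.16,-0.75,0,0,0,1],
    [0.08,-0.25,-0.86,0,0,0,1],
    [0.1,-0.34,-0.96,0,0,0,1],
  ],
)

```text
time_s: 9.87
position: [0.4822, -0.2171, 0.3414]
tcp_rot: [[0.998, -0.065, -0.002], [-0.065, -0.998, 0.002], [-0.003, -0.002, -1.0]]
force: [1.7, -0.5, -2.0]
opening: 0.208
grasp_force: 30.0
```

Call:
step_arm(
  steps=[
    [0,-0.12,-0.06,0,0,0,1],
    [0,-0.25,-0.12,0,0,0,1],
    [0,-0.38,-0.18,0,0,0,1],
    [0,-0.51,-0.22,0,0,0,1],
    [0,-0.64,-0.25,0,0,0,1],
    [0,-0.77,-0.27,0,0,0,1],
    [0,-0.9,-0.27,0,0,0,1],
    [0,-1,-0.27,0,0,0,1],
  ],
)

```text
time_s: 10.53
position: [0.5006, 0.0842, 0.4215]
tcp_rot: [[0.998, -0.062, -0.003], [-0.062, -0.998, 0.003], [-0.003, -0.003, -1.0]]
force: [0.3, -1.1, -1.9]
opening: 0.206
grasp_force: 30.0
```

Run:
```python
from h import *
print(dw([260,2,100]),dw([215,2,43]))
delta(dw([250,2,110]),RT)
```

```text
[0.537  0.2326 0.3304] [0.5357 0.2197 0.2589]
t 10.5333 now [0.5006 0.0842 0.4215] shift/0.3 [ 0.0892 -0.4554  0.2912] turn/45 [0.6181 0.0179 0.0534] mm 164.37092385664695 deg 27.929552056156723 q [-3.2 11.4 83.7  0.2 85.1 90.4] F [ 0.3026 -1.1139 -1.8831] op 0.20634704436966375 29.99559860676527
```

Call:
step_arm(
  steps=[
    [0.02,-0.12,0,0.12,0,0.01,1],
    [0.04,-0.24,0,0.25,0.005,0.02,1],
    [0.06,-0.36,0.05,0.38,0.01,0.03,1],
    [0.08,-0.45,0.12,0.5,0.015,0.04,1],
    [0.09,-0.455,0.2,0.618,0.018,0.053,1],
    [0.09,-0.455,0.29,0.618,0.018,0.053,1],
    [0.09,-0.455,0.29,0.618,0.018,0.053,1],
  ],
)

```text
time_s: 11.12
position: [0.5327, 0.2149, 0.3279]
tcp_rot: [[0.994, -0.101, 0.037], [-0.107, -0.879, 0.464], [-0.014, -0.465, -0.885]]
force: [-0.8, 0.4, -2.4]
opening: 0.205
grasp_force: 30.0
```

Run:
```python
from h import *
delta(dw([215,1.9,43.3]),RT)
```

```text
t 11.1167 now [0.5327 0.2149 0.3279] shift/0.3 [0.0115 0.0919 0.2105] turn/45 [ 0.0062  0.0153 -0.0096] mm 68.99312366833422 deg 0.8596382308301976 q [-2.9 19.5 92.4 29.7 69.9 82.6] F [-0.7568  0.37   -2.3868] op 0.20505531341019365 29.99616145156324
```

Call:
step_arm(
  steps=[
    [0.011,0.03,0.1,0.006,0.015,-0.01,1],
    [0.011,0.06,0.16,0.006,0.015,-0.01,1],
    [0.011,0.09,0.21,0.006,0.015,-0.01,1],
    [0.011,0.092,0.21,0.006,0.015,-0.01,1],
    [0.011,0.092,0.21,0.006,0.015,-0.01,1],
    [0.011,0.092,0.21,0.006,0.015,-0.01,1],
  ],
)

```text
time_s: 11.62
position: [0.542, 0.2206, 0.2679]
tcp_rot: [[0.994, -0.085, 0.066], [-0.106, -0.877, 0.469], [0.018, -0.473, -0.881]]
force: [0.0, -0.1, -0.9]
opening: 0.206
grasp_force: 30.0
```

Run:
```python
from h import *
delta(dw([215,1.9,43.3]),RT)
s,c=shot("wrist","w5"); s2,c2=shot("side","s5")
a=c["image"][:,:,::-1]; b=cv2.resize(c2["image"][150:330,200:440,::-1],(560,420))
cv2.imwrite("pics/c5.png",cv2.resize(cv2.convertScaleAbs(np.vstack([a[:290],b[:]]),alpha=1.4),None,fx=.84,fy=.84))
```

```text
t 11.6167 now [0.542  0.2206 0.2679] shift/0.3 [-0.0209  0.0186  0.0226] turn/45 [-0.005  -0.0199  0.0107] mm 10.795529408490433 deg 1.042191038664619 q [-2.4 24.  96.4 32.6 61.  76.9] F [ 0.0131 -0.0764 -0.9438] op 0.2064131450393182 29.997260249219835
```

View pics/c5.png

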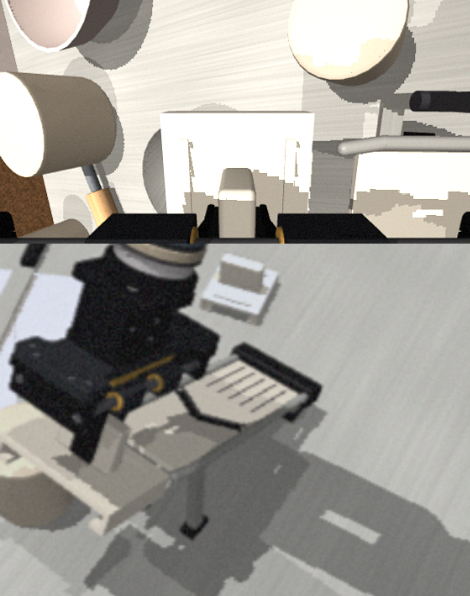

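The wrist view shows the guard's edges square to the image, with its top edge at row 113, sides at columns 161 and 314, and the far rail tip at (340,148) in the scaled picture. The side view shows the guard just outside the rails' high end. I'll check both against the pose I predicted.

Run:
```python
from h import *
s,c=pickle.load(open("w5.pkl","rb")); 
Q=np.array([[63.9,-45,31.8],[63.9,45,31.8],[63.9,-45,54.8],[63.9,45,54.8]])/1e3
print("guard top/bottom corners",proj(c,Q@s["tcp_rot"].T+s["position"],s).round(1).tolist())
print("rail tip",proj(c,dw([[155,-46,0],[150,-46,5],[155,-51,0],[140,-44,0],[100,-50,0]]),s).round(1).tolist())
g=cv2.GaussianBlur(cv2.cvtColor(c["image"],cv2.COLOR_RGB2GRAY),(3,3),0).astype(int)
E_=lambda v,o,k=4:[(int(i+o),int(v[i])) for i in np.argsort(-abs(v))[:k]]
print("top edge",[E_(np.diff(g[115:160,q]),115) for q in(220,280,340)])
print("L",[E_(np.diff(g[r,175:205]),175) for r in(150,180)],"R",[E_(np.diff(g[r,360:385]),360) for r in(150,165,180)])
print("tip",[E_(np.diff(g[r,385:425]),385) for r in(172,176,180)]); print("plate L",[E_(np.diff(g[r,405:440]),405) for r in(200,215,230)])
print("rail v",[E_(np.diff(g[155:192,q]),155) for q in(410,415,440,470)])
print("guard front lower edge",)
delta(dw([215,1.9,43.3]),RT)
```

```text
guard top/bottom corners [[191.7, 137.4], [374.3, 137.3], [202.3, 134.4], [363.5, 134.2]]
rail tip [[399.9, 177.1], [412.0, 178.7], [400.8, 168.3], [426.1, 180.8], [498.7, 170.9]]
top edge [[(134, 44), (131, -32), (133, 32), (130, -20)], [(134, 45), (133, 37), (131, -25), (130, -21)], [(134, 43), (133, 36), (131, -32), (130, -20)]]
L [[(190, 18), (191, 14), (189, 7), (192, 3)], [(193, 45), (192, 39), (194, 18), (191, 11)]] R [[(372, -22), (373, -20), (371, -7), (374, -4)], [(371, -22), (372, -17), (370, -8), (373, -4)], [(370, -41), (371, -35), (369, -19), (372, -7)]]
tip [[(403, 15), (404, 13), (402, 12), (405, 7)], [(402, 15), (401, 15), (406, 12), (403, 12)], [(402, 16), (403, 11), (401, 10), (404, 8)]]
plate L [[(424, 37), (425, 28), (423, 14), (420, 7)], [(422, 34), (423, 31), (419, 11), (421, 10)], [(423, -34), (421, 34), (420, 30), (424, -28)]]
rail v [[(164, -32), (163, -24), (168, 17), (183, -17)], [(164, -33), (163, -23), (167, 17), (168, 17)], [(181, 51), (180, 38), (162, -31), (163, -24)], [(180, 48), (179, 42), (181, 21), (160, -17)]]
guard front lower edge
t 11.7167 now [0.542  0.2205 0.2681] shift/0.3 [-0.0211  0.0187  0.0233] turn/45 [-0.0048 -0.0209  0.0113] mm 10.972961057388089 deg 1.0924077986092438 q [-2.4 24.  96.4 32.6 61.  76.9] F [ 0.8717  0.1949 -2.0338] op 0.20305059360979885 29.997159889899194
```

Run:
```python
from h import *
s,c=pickle.load(open("w5.pkl","rb")); f,cx,cy,_=cam(c,s); T=np.linalg.inv(c["T_tool_cam"])
def pj(Q):
    q=np.atleast_2d(Q)/1e3@T[:3,:3].T+T[:3,3]; return np.c_[cx+f*q[:,0]/q[:,2],cy+f*q[:,1]/q[:,2]]
from scipy.optimize import least_squares
obs=[(0,[(220,134.3),(280,134.3),(340,134.3)]),(1,[(191,150),(193.2,180)]),(2,[(373,150),(372.2,165),(371,180)])]
def res(p):
    tx,ty,tz,b,yw=p; Rm=R.from_euler("zy",[yw,b]).as_matrix(); o=[]
    tr=lambda P:pj(np.array(P)@Rm.T+[tx,ty,tz])
    for k,(i,px) in enumerate(obs):
        P=[[[62,-45,-23],[62,45,-23]],[[62,-45,-23],[0,-45,-23]],[[62,45,-23],[0,45,-23]]][i]
        q=tr(P);u=q[1]-q[0];n=np.array([-u[1],u[0]])/np.linalg.norm(u); o+=list((np.array(px)-q[0])@n)
    return np.array(o)
r=least_squares(res,[1.9,0,54.8,0,0]);print(r.x,res(r.x).round(2)); 
r=least_squares(lambda p:res([p[0],p[1],54.8,p[2],p[3]]),[1.9,0,0,0]);print("tz fixed",r.x,res([r.x[0],r.x[1],54.8,*r.x[2:]]).round(2)); 
# probing pose: guard origin 25 mm above axes, overlapping the tips by 20 mm -> origin x=155+45-20=180
delta(dw([230,1.2,54.8+25]),RT); delta(dw([180,1.2,54.8+12]),RT)
```

```text
[ 3.0836 -0.4874 52.6643 -0.0159  0.0005] [-0.02 -0.    0.02  0.05 -0.05  0.11 -0.13  0.02]
tz fixed [ 4.1656 -0.4846  0.0287  0.0005] [-0.02 -0.    0.02 -0.1   0.16  0.27 -0.15 -0.18]
t 11.7167 now [0.542  0.2205 0.2681] shift/0.3 [-0.0163 -0.0318 -0.0981] turn/45 [-0.0048 -0.0209  0.0113] mm 31.32273568489643 deg 1.0924077986092438 q [-2.4 24.  96.4 32.6 61.  76.9] F [ 0.8717  0.1949 -2.0338] op 0.20305059360979885 29.997159889899194
t 11.7167 now [0.542  0.2205 0.2681] shift/0.3 [-0.0185  0.135  -0.0554] turn/45 [-0.0048 -0.0209  0.0113] mm 44.143674244467014 deg 1.0924077986092438 q [-2.4 24.  96.4 32.6 61.  76.9] F [ 0.8717  0.1949 -2.0338] op 0.20305059360979885 29.997159889899194
```

Call:
step_arm(
  steps=[
    [-0.016,-0.03,-0.06,-0.005,-0.021,0.011,1],
    [-0.017,-0.03,-0.098,-0.005,-0.021,0.011,1],
    [-0.018,0.03,-0.098,-0.005,-0.021,0.011,1],
    [-0.018,0.09,-0.08,-0.005,-0.021,0.011,1],
    [-0.018,0.135,-0.06,-0.005,-0.021,0.011,1],
    [-0.018,0.135,-0.055,-0.005,-0.021,0.011,1],
    [-0.018,0.135,-0.055,-0.005,-0.021,0.011,1],
    [-0.018,0.135,-0.055,-0.005,-0.021,0.011,1],
  ],
)

```text
time_s: 12.38
position: [0.5318, 0.178, 0.2626]
tcp_rot: [[0.994, -0.094, 0.048], [-0.106, -0.878, 0.467], [-0.001, -0.469, -0.883]]
force: [0.7, 0.5, -1.6]
opening: 0.204
grasp_force: 30.0
```

```bash
cat >> h.py <<'E'
def dk():
    s=read_state(); p=(s["position"]-D[:3,3])@D[:3,:3]*1e3
    print("deck pos",p.round(2),"F deck",(s["force"]@D[:3,:3]).round(1),"rot err deg",R.from_matrix(RT.T@s["tcp_rot"]).as_rotvec(degrees=True).round(2),"op",round(s["opening"],3),"t",s["time_s"])
E
python3 -c "
from h import *
dk();delta(dw([180,1.2,54.8+7]),RT)"
```

```text
deck pos [179.73   1.44  65.96] F deck [-0.3 -0.7 -1.7] rot err deg [-0.   -0.07  0.04] op 0.204 t 12.3833
t 12.3833 now [0.5318 0.178  0.2626] shift/0.3 [ 0.0008 -0.0009  0.0139] turn/45 [ 0.      0.0016 -0.0009] mm 4.1765548740601535 deg 0.08261290706578565 q [-7.1 23.6 98.1 31.8 62.9 73. ] F [ 0.7365  0.4841 -1.6386] op 0.20356845848614616 29.997033330146223
```

Call:
step_arm(
  steps=[
    [0,0,0.006,0,0,0,1],
    [0,0,0.01,0,0,0,1],
    [0,0,0.0133,0,0,0,1],
    [0,0,0.0133,0,0,0,1],
  ],
)

```text
time_s: 12.72
position: [0.5311, 0.1801, 0.258]
tcp_rot: [[0.995, -0.094, 0.046], [-0.105, -0.878, 0.467], [-0.003, -0.469, -0.883]]
force: [0.3, -0.7, -1.9]
opening: 0.201
grasp_force: 30.0
```

Call:
step_arm(
  steps=[
    [0,0,0.0033,0,0,0,1],
    [0,0,0.0033,0,0,0,1],
    [0,0,0.0033,0,0,0,1],
  ],
)

```text
time_s: 12.97
position: [0.5313, 0.1802, 0.2571]
tcp_rot: [[0.994, -0.095, 0.046], [-0.105, -0.878, 0.467], [-0.003, -0.469, -0.883]]
force: [-0.3, -0.3, -1.4]
opening: 0.206
grasp_force: 30.0
```

```bash
python3 -c "
from h import *
dk()"
```

```text
deck pos [179.05   2.15  60.08] F deck [-1.   0.3 -1.1] rot err deg [-0.04 -0.19  0.07] op 0.206 t 12.9667
```

Call:
step_arm(
  steps=[
    [0,0,0.0033,0,0,0,1],
    [0,0,0.0033,0,0,0,1],
    [0,0,0.0033,0,0,0,1],
  ],
)

```text
time_s: 13.22
position: [0.5314, 0.1804, 0.2569]
tcp_rot: [[0.994, -0.094, 0.047], [-0.105, -0.878, 0.467], [-0.003, -0.469, -0.883]]
force: [-2.9, -2.8, 4.7]
opening: 0.202
grasp_force: 30.0
```

```bash
python3 -c "
from h import *
dk()"
```

```text
deck pos [179.11   2.09  59.83] F deck [-0.5  2.6  5.6] rot err deg [-0.04 -0.16  0.05] op 0.202 t 13.2167
```

Call:
step_arm(
  steps=[
    [0,0,-0.03,0,0,0,1],
    [0,-0.07,-0.03,0,0,0,1],
    [0.002,-0.137,-0.02,0,0,0,1],
    [0.003,-0.15,0.025,0,0,0,1],
    [0.003,-0.15,0.052,0,0.003,0,1],
    [0.003,-0.15,0.052,0,0.003,0,1],
    [0.003,-0.15,0.052,0,0.003,0,1],
    [0.003,-0.15,0.052,0,0.003,0,1],
  ],
)

```text
time_s: 13.88
position: [0.5371, 0.2267, 0.2632]
tcp_rot: [[0.994, -0.096, 0.048], [-0.107, -0.878, 0.466], [-0.002, -0.469, -0.883]]
force: [0.1, -0.1, -2.6]
opening: 0.204
grasp_force: 30.0
```

```bash
python3 -c "
from h import *
dk(); delta(dw([205,1.3,43.4]),RT)"
```

```text
deck pos [223.29   1.3   43.46] F deck [-1.3 -0.1 -2.2] rot err deg [-0.05 -0.08  0.14] op 0.204 t 13.8833
t 13.8833 now [0.5371 0.2267 0.2632] shift/0.3 [0.0001 0.061  0.0003] turn/45 [ 0.0012  0.0018 -0.0031] mm 18.287466514175268 deg 0.17171185709485662 q [-1.7 24.4 96.5 32.3 61.1 78.2] F [ 0.1357 -0.1365 -2.6072] op 0.20421843504626752 29.996973113156855
```

Call:
step_arm(
  steps=[
    [0,0.03,0,0,0,-0.002,1],
    [0,0.06,0,0,0,-0.002,1],
    [0,0.08,0,0,0,-0.002,1],
    [0,0.1,0,0,0,-0.002,1],
    [0,0.12,0,0,0,-0.002,1],
    [0,0.14,0,0,0,-0.002,1],
    [0,0.14,0,0,0,-0.002,1],
  ],
)

```text
time_s: 14.47
position: [0.5331, 0.1891, 0.2431]
tcp_rot: [[0.994, -0.095, 0.048], [-0.107, -0.878, 0.466], [-0.002, -0.468, -0.884]]
force: [0.4, 0.4, -1.9]
opening: 0.204
grasp_force: 30.0
```

```bash
python3 -c "
from h import *
dk(); delta(dw([140,1.3,43.4]),RT)"
```

```text
deck pos [180.51   1.33  43.45] F deck [-0.5 -0.4 -1.8] rot err deg [-0.07 -0.07  0.09] op 0.204 t 14.4667
t 14.4667 now [0.5331 0.1891 0.2431] shift/0.3 [0.0003 0.135  0.0003] turn/45 [ 0.0016  0.0017 -0.002 ] mm 40.5115315655991 deg 0.13591638123761315 q [-5.8 25.3 98.9 32.7 60.1 72.6] F [ 0.394   0.3627 -1.8662] op 0.20399992628089525 29.996699856128544
```

Call:
step_arm(
  steps=[
    [0,0.03,0,0,0,0,1],
    [0,0.06,0,0,0,0,1],
    [0,0.09,0,0,0,0,1],
    [0,0.12,0,0,0,0,1],
    [0,0.15,0,0,0,0,1],
    [0,0.15,0,0,0,0,1],
  ],
)

```text
time_s: 14.97
position: [0.5288, 0.1492, 0.2216]
tcp_rot: [[0.994, -0.096, 0.048], [-0.107, -0.878, 0.466], [-0.002, -0.468, -0.884]]
force: [-1.2, -0.9, -1.7]
opening: 0.203
grasp_force: 30.0
```

```bash
python3 -c "
from h import *
dk(); delta(dw([50,1.3,43.4]),RT)"
```

```text
deck pos [134.96   1.39  43.35] F deck [-1.7  1.1 -1.1] rot err deg [-0.08 -0.09  0.12] op 0.203 t 14.9667
t 14.9667 now [0.5288 0.1492 0.2216] shift/0.3 [0.0009 0.2832 0.0002] turn/45 [ 0.0018  0.0019 -0.0027] mm 84.95713227513711 deg 0.17023045754306446 q [-10.4  26.7 101.1  32.9  59.2  66.9] F [-1.1584 -0.8521 -1.7076] op 0.20261830152788274 29.9965438968502
```

Sliding freely, with no jam force. I'll continue down in two stages.

Call:
step_arm(
  steps=[
    [0.001,0.06,0,0.001,0,-0.002,1],
    [0.001,0.12,0,0.001,0,-0.002,1],
    [0.001,0.18,0,0.001,0,-0.002,1],
    [0.001,0.24,0,0.001,0,-0.002,1],
    [0.001,0.3,0,0.001,0,-0.002,1],
    [0.001,0.36,0,0.001,0,-0.002,1],
    [0.001,0.36,0,0.001,0,-0.002,1],
  ],
)

```text
time_s: 15.55
position: [0.5193, 0.0535, 0.1707]
tcp_rot: [[0.994, -0.095, 0.049], [-0.107, -0.878, 0.466], [-0.001, -0.469, -0.883]]
force: [-0.3, 0.5, -2.3]
opening: 0.207
grasp_force: 30.0
```

```bash
python3 -c "
from h import *
dk(); delta(dw([-75,1.3,43.4]),RT)"
```

```text
deck pos [26.19  0.7  43.53] F deck [-0.7  0.4 -2.3] rot err deg [-0.05 -0.05  0.08] op 0.207 t 15.55
t 15.55 now [0.5193 0.0535 0.1707] shift/0.3 [-0.0015  0.3373  0.0007] turn/45 [ 0.0011  0.001  -0.0018] mm 101.18753454211827 deg 0.10587485859816034 q [-21.2  31.2 104.1  32.5  57.3  54. ] F [-0.3108  0.5003 -2.3241] op 0.20657087417110612 29.996329445857555
```

Call:
step_arm(
  steps=[
    [-0.001,0.06,0,0.001,0,-0.002,1],
    [-0.001,0.12,0,0.001,0,-0.002,1],
    [-0.001,0.18,0,0.001,0,-0.002,1],
    [-0.001,0.24,0,0.001,0,-0.002,1],
    [-0.001,0.29,0,0.001,0,-0.002,1],
    [-0.001,0.325,0,0.001,0,-0.002,1],
    [-0.001,0.34,0,0.001,0,-0.002,1],
    [-0.001,0.34,0,0.001,0,-0.002,1],
  ],
)

```text
time_s: 16.22
position: [0.5099, -0.0342, 0.124]
tcp_rot: [[0.995, -0.091, 0.049], [-0.104, -0.878, 0.468], [0.001, -0.47, -0.882]]
force: [0.4, 0.7, -1.9]
opening: 0.204
grasp_force: 30.0
```

```bash
python3 -c "
from h import *
dk(); delta(dw([-86,1.3,42]),RT)"
```

```text
deck pos [-73.73   0.76  43.68] F deck [-0.3 -0.4 -2. ] rot err deg [ 0.06 -0.01 -0.12] op 0.204 t 16.2167
t 16.2167 now [ 0.5099 -0.0342  0.124 ] shift/0.3 [-0.0019  0.0409  0.0056] turn/45 [-0.0013  0.0003  0.0027] mm 12.39481121594399 deg 0.1334274072722035 q [-30.7  36.6 104.   31.   56.2  43.9] F [ 0.4424  0.6735 -1.9148] op 0.20409181859177655 29.996842704713345
```

Call:
step_arm(
  steps=[
    [0,0.01,0.002,0,0,0.002,1],
    [0,0.02,0.004,0,0,0.002,1],
    [0,0.028,0.005,0,0,0.002,1],
    [0,0.034,0.005,0,0,0.002,1],
    [0,0.038,0.005,0,0,0.002,1],
    [0,0.04,0.005,0,0,0.002,1],
    [0,0.04,0.005,0,0,0.002,1],
  ],
)

```text
time_s: 16.8
position: [0.5087, -0.0434, 0.1173]
tcp_rot: [[0.995, -0.092, 0.049], [-0.104, -0.878, 0.468], [0.0, -0.47, -0.883]]
force: [-0.1, -0.0, 0.4]
opening: 0.207
grasp_force: 30.0
```

```bash
python3 -c "
from h import *
dk()"
```

```text
deck pos [-85.01   1.02  42.18] F deck [0.2 0.1 0.3] rot err deg [ 0.05 -0.04 -0.1 ] op 0.207 t 16.8
```

Call:
step_arm(
  steps=[
    [0,0.003,0,0,0,0,1],
    [0,0.006,0,0,0,0,1],
    [0,0.009,0,0,0,0,1],
    [0,0.009,0,0,0,0,1],
    [0,0.009,0,0,0,0,1],
  ],
)

```text
time_s: 17.22
position: [0.5086, -0.0443, 0.117]
tcp_rot: [[0.995, -0.092, 0.049], [-0.104, -0.876, 0.471], [-0.0, -0.474, -0.881]]
force: [1.6, 4.3, 4.9]
opening: 0.207
grasp_force: 30.0
```

```bash
python3 -c "
from h import *
dk()"
```

```text
deck pos [-85.97   1.01  42.31] F deck [ 6.2 -1.1  2.3] rot err deg [ 0.28 -0.04 -0.06] op 0.207 t 17.2167
```

Contact with the end block is confirmed (6 N at x = -86). Now I'll release and retreat.

Call:
step_arm(
  steps=[
    [0,0,0,0,0,0,-1],
    [0,0,0,0,0,0,-1],
    [0,0,0,0,0,0,-1],
    [0,0,0,0,0,0,-1],
    [0,0,0,0,0,0,-1],
    [0,0,-0.13,0,0,0,-1],
    [0,0,-0.26,0,0,0,-1],
    [0,0,-0.39,0,0,0,-1],
  ],
)

```text
time_s: 17.88
position: [0.5019, -0.1008, 0.2198]
tcp_rot: [[0.995, -0.092, 0.046], [-0.103, -0.877, 0.469], [-0.003, -0.471, -0.882]]
force: [1.2, -0.1, -0.4]
opening: 0.73
grasp_force: 0.0
```

Call:
step_arm(
  steps=[
    [0,0,0,0,0,0,-1],
    [0,0,0,0,0,0,-1],
  ],
)

```text
time_s: 18.05
position: [0.5037, -0.1024, 0.2208]
tcp_rot: [[0.994, -0.091, 0.053], [-0.105, -0.879, 0.464], [0.005, -0.467, -0.884]]
force: [0.0, 0.0, -0.9]
opening: 0.878
grasp_force: 0.0
```

```bash
python3 -c "
from h import *
dk(); delta(dw(tabp(1.6,60)),RT)
s,c=shot('wrist','w6'); s2,c2=shot('side','s6')
a=c['image'][:250,:,::-1]; b=cv2.resize(c2['image'][150:330,200:440,::-1],(560,420))
cv2.imwrite('pics/c6.png',cv2.resize(cv2.convertScaleAbs(np.vstack([a,b]),alpha=1.3),None,fx=.85,fy=.85))"
```

```text
deck pos [-88.67  -0.31 161.32] F deck [-0.4 -0.  -0.8] rot err deg [-0.13  0.23 -0.14] op 0.878 t 18.05
t 18.05 now [ 0.5037 -0.1024  0.2208] shift/0.3 [ 0.3411 -0.6448  0.0433] turn/45 [ 0.0029 -0.0051  0.0031] mm 219.22561079375123 deg 0.3008007993207899 q [-37.3  28.4  97.6  25.2  71.   46.8] F [ 0.0171  0.0498 -0.9353] op 0.8781352606986921 0.0
```

View pics/c6.png

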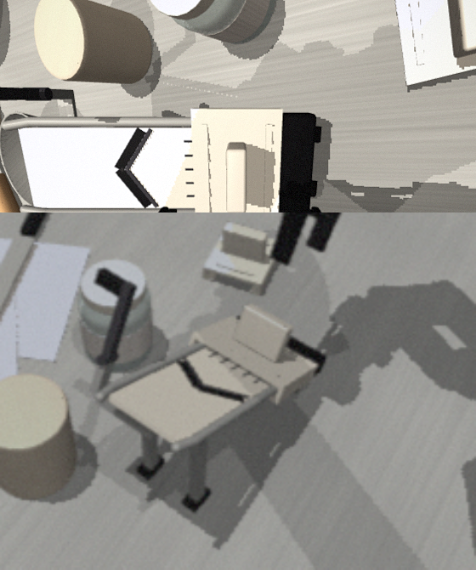

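The guard sits against the black block on both rails, and the catch is still upright. Next I'll close the catch.

Call:
step_arm(
  steps=[
    [0.05,-0.1,0,0,0,0,-1],
    [0.11,-0.21,0,0,0,0,-1],
    [0.17,-0.32,0,0,-0.002,0,-1],
    [0.23,-0.43,0,0,-0.005,0,-1],
    [0.29,-0.54,0,0.003,-0.005,0.003,-1],
    [0.341,-0.645,0,0.003,-0.005,0.003,-1],
    [0.341,-0.645,0.04,0.003,-0.005,0.003,-1],
    [0.341,-0.645,0.04,0.003,-0.005,0.003,-1],
  ],
)

```text
time_s: 18.82
position: [0.6211, 0.0674, 0.2967]
tcp_rot: [[0.995, -0.092, 0.038], [-0.099, -0.877, 0.471], [-0.01, -0.473, -0.881]]
force: [-0.7, 0.0, -1.0]
opening: 1.0
grasp_force: 0.0
```

```bash
python3 -c "
from h import *
dk(); delta(dw(tabp(1.6)),RT)"
```

```text
deck pos [107.   -99.11 143.22] F deck [-0.5  0.7 -0.9] rot err deg [ 0.2  -0.68 -0.08] op 1.0 t 18.8167
t 18.8167 now [0.6211 0.0674 0.2967] shift/0.3 [0.0123 0.0073 0.1629] turn/45 [-0.0044  0.015   0.0017] mm 49.06053547896723 deg 0.7103366136472139 q [-16.5  28.4  82.8  28.4  76.9  70.8] F [-0.6652  0.0319 -0.9916] op 0.9997784671141572 0.0
```

Call:
step_arm(
  steps=[
    [0.011,0.006,0.08,-0.003,0.012,0,-1],
    [0.011,0.006,0.16,-0.003,0.012,0,-1],
    [0.011,0.006,0.162,-0.003,0.012,0,1],
    [0.011,0.006,0.162,-0.003,0.012,0,1],
    [0.011,0.006,0.162,-0.003,0.012,0,1],
    [0.011,0.006,0.162,-0.003,0.012,0,1],
    [0.011,0.006,0.162,-0.003,0.012,0,1],
    [0.011,0.006,0.162,-0.003,0.012,0,1],
  ],
)

```text
time_s: 19.48
position: [0.6285, 0.0845, 0.2569]
tcp_rot: [[0.994, -0.094, 0.056], [-0.109, -0.878, 0.467], [0.006, -0.47, -0.883]]
force: [-0.6, -0.3, -0.1]
opening: 0.629
grasp_force: 0.0
```

Call:
step_arm(
  steps=[
    [0,0,0,0,0,0,1],
    [0,0,0,0,0,0,1],
    [0,0,0,0,0,0,1],
    [0,0,0,0,0,0,1],
    [0,0,0,0,0,0,1],
    [0,0,0,0,0,0,1],
    [0,0,0,0,0,0,1],
    [0,0,0,0,0,0,1],
  ],
)

```text
time_s: 20.15
position: [0.628, 0.0854, 0.2559]
tcp_rot: [[0.994, -0.094, 0.054], [-0.108, -0.877, 0.467], [0.004, -0.47, -0.882]]
force: [-0.5, 0.6, -0.7]
opening: 0.134
grasp_force: 30.0
```

```bash
python3 -c "
from h import *
dk()
b=np.array(tabp(1.6))
for t in np.arange(1.5,-.21,-.1):
    d=np.array(tabp(t))-b; print(round(t,2),'x',round(-d[1]/300,3),'z',round(-d[2]/300,3))"
```

```text
deck pos [ 104.28 -104.02   98.51] F deck [ 0.2  0.6 -0.8] rot err deg [0.06 0.25 0.03] op 0.134 t 20.15
1.5 x -0.025 z -0.007
1.4 x -0.052 z -0.012
1.3 x -0.078 z -0.014
1.2 x -0.104 z -0.013
1.1 x -0.131 z -0.01
1.0 x -0.156 z -0.004
0.9 x -0.181 z 0.005
0.8 x -0.206 z 0.016
0.7 x -0.228 z 0.029
0.6 x -0.25 z 0.045
0.5 x -0.27 z 0.062
0.4 x -0.288 z 0.082
0.3 x -0.303 z 0.103
0.2 x -0.317 z 0.126
0.1 x -0.328 z 0.149
-0.0 x -0.337 z 0.174
-0.1 x -0.344 z 0.2
-0.2 x -0.348 z 0.226
```

Call:
step_arm(
  steps=[
    [-0.026,0,-0.007,0,0,0,1],
    [-0.055,0,-0.013,0,0,0,1],
    [-0.082,0,-0.015,0,0,0,1],
    [-0.109,0,-0.014,0,0,0,1],
    [-0.138,0,-0.01,0,0,0,1],
    [-0.164,0,-0.004,0,0,0,1],
    [-0.19,0,0.005,0,0,0,1],
    [-0.216,0,0.017,0,0,0,1],
  ],
)

```text
time_s: 20.82
position: [0.565, 0.0939, 0.2524]
tcp_rot: [[0.994, -0.093, 0.06], [-0.111, -0.878, 0.466], [0.009, -0.469, -0.883]]
force: [5.5, 0.5, -0.7]
opening: 0.134
grasp_force: 30.0
```

Call:
step_arm(
  steps=[
    [-0.023,0,0.014,0,0,0,1],
    [-0.046,0,0.03,0,0,0,1],
    [-0.067,0,0.048,0,0,0,1],
    [-0.086,0,0.069,0,0,0,1],
    [-0.102,0,0.091,0,0,0,1],
    [-0.117,0,0.115,0,0,0,1],
    [-0.128,0,0.14,0,0,0,1],
    [-0.137,0,0.164,0,0,0,1],
  ],
)

```text
time_s: 21.48
position: [0.5259, 0.1221, 0.2075]
tcp_rot: [[0.994, -0.094, 0.055], [-0.109, -0.878, 0.467], [0.005, -0.47, -0.883]]
force: [-2.6, -20.1, 37.2]
opening: 0.134
grasp_force: 30.0
```

Call:
step_arm(
  steps=[
    [0,0,0,0,0,0,1],
    [0,0,0,0,0,0,1],
  ],
)

```text
time_s: 21.65
position: [0.5259, 0.1219, 0.2078]
tcp_rot: [[0.994, -0.093, 0.054], [-0.108, -0.878, 0.467], [0.004, -0.47, -0.883]]
force: [4.4, -5.6, 8.2]
opening: 0.136
grasp_force: 30.0
```

```bash
python3 -c "
from h import *
dk();print(tabp(0))"
```

```text
deck pos [104.26   1.37  44.04] F deck [-0.6 -5.   9.7] rot err deg [ 0.03  0.28 -0.01] op 0.136 t 21.65
[105, np.float64(-1.0), np.float64(42.0)]
```

Call:
step_arm(
  steps=[
    [0,0,0,0,0,0,-1],
    [0,0,0,0,0,0,-1],
    [0,0,0,0,0,0,-1],
    [0,0,0,0,0,0,-1],
    [0,0,0,0,0,0,-1],
    [0,0,-0.1,0,0,0,-1],
    [0,0,-0.23,0,0,0,-1],
    [0,0,-0.36,0,0,0,-1],
  ],
)

```text
time_s: 22.32
position: [0.5182, 0.072, 0.3028]
tcp_rot: [[0.994, -0.095, 0.049], [-0.107, -0.877, 0.468], [-0.001, -0.471, -0.882]]
force: [-0.1, -0.3, -0.3]
opening: 0.661
grasp_force: 0.0
```

Call:
step_arm(
  steps=[
    [0,0.3,-0.3,0,0,0,-1],
    [0,0.3,-0.3,0,0,0,-1],
    [0,0.3,-0.3,0,0,0,-1],
    [0,0.3,-0.3,0,0,0,-1],
    [0,0.3,-0.3,0,0,0,-1],
  ],
)

```text
time_s: 22.73
position: [0.5067, -0.0515, 0.3404]
tcp_rot: [[0.994, -0.097, 0.057], [-0.112, -0.877, 0.466], [0.004, -0.47, -0.883]]
force: [0.0, 0.7, -0.4]
opening: 0.98
grasp_force: 0.0
```

```bash
python3 -c "
from h import *
dk()
s,c=shot('side','s7'); b=cv2.resize(c['image'][90:330,160:440,::-1],None,fx=2,fy=2)
cv2.imwrite('pics/s7z.png',b)
P=lambda th:[[105,-77+76*np.cos(th)-37*np.sin(th),13+76*np.sin(th)+37*np.cos(th)]]
for t in(0,.15,.3): print(((proj(c,dw(P(t)))-[160,90])*2).round(1))"
```

```text
deck pos [ 12.39   2.08 242.98] F deck [ 0.4  0.  -0.7] rot err deg [0.03 0.4  0.21] op 0.98 t 22.7333
[[258.3 272.7]]
[[256.3 259.6]]
[[252.7 246.7]]
```

View pics/s7z.png

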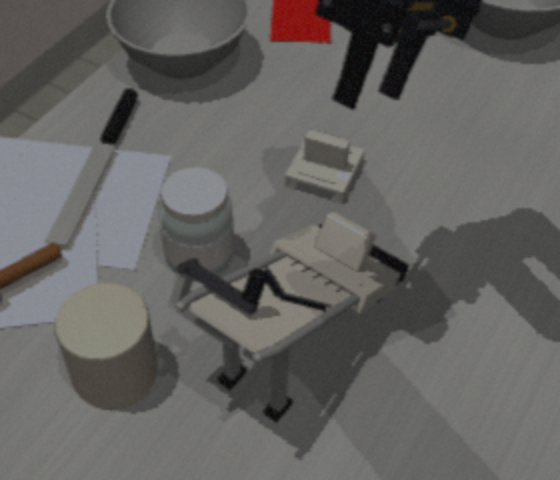

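The tab's top is at about (259,271), which matches catch angle 0. The guard is against the block and the bystanders are in place, so I'm handing in.

```bash
python3 -c "
from rig import *
print(hand_in())"
```

```text
the job is handed in; nothing more can be done
None
```

The wide guard is on both rails and home against the end block, the catch is down across the rails, and the gripper has let go of everything; I handed the job in at about 23 s, but no verdict came back.

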